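# Hold the bag clip open over the carton's edge

## Robot

A 6-joint arm with a two-finger parallel gripper is mounted at the origin on the work surface. World frame = base frame: x ahead of the robot, y to its left, z up, the work surface at z = 0. Lengths are in m, angles in rad, forces in N, time in s.
With the tool pointing down it reaches from about 0.4 to 0.825 m from the base axis. Payload 7 kg.
Tool frame: the origin (TCP) lies between the finger pads; the fingertips stand 25 mm ahead of it and the grasp point (between the pads) lies 6 mm ahead of it (arm.tip_extent is the z of the fingertips in the tool frame, in m); z points along the fingers, x is the direction in which the jaws open and shut, and the axes are right-handed (so a half turn about z gives the same grasp; the last joint's range is limited). The gripper opens to 88 mm and grips with 3 to 60 N. Pads are 19 mm wide; open, the fingers measure 130 mm over their backs; the gripper's body (78 mm by 193 mm) begins 47 mm behind the grasp point.
Start: joints at [0.288, 0.359, 0.012, 0, -1.224, -0.288], TCP at [0.675, -0, 0.252] pointing down, gripper open.
Joint ranges: [-3.07, 3.07], [-1.43, 2.12], [-1.02, 1.25], [-3.03, 1.67], [-3.05, -0], [-3.03, 3.03]. Speed limits (rad/s): [2.39, 2.39, 3.01, 3.14, 3.14, 3.14].

## Interface

Orientations are given as [roll, pitch, yaw] about the fixed x, y, z axes, in that order (R = Rz(yaw) Ry(pitch) Rx(roll)).
In Python, from station import monitor, grab_frame, job_done, arm gives the robot as it stands.
- The arm moves only by the shell command python3 -m jog 'ROWS' [FORCE]. ROWS is JSON, a list that holds one entry, the list of rows, each a list of 7 numbers: the shift along the world's x, y, z in m, then the turn, a rotation vector about the world's x, y, z in rad, then the opening, from 0 (shut) to 1 (fully open). In form: [[[dx, dy, dz, ax, ay, az, claw], ...]]. A call has 1 to 20 rows; each row shifts and turns the commanded pose from where the row before left it; what a row does not reach is not made up. A row lasts 1/8 s, in which the tool goes at most 62.5 mm and 10.7 degrees, less where a joint would pass 70% of its speed; a pose out of reach is approached as far as the arm can. A call is refused whole if a number of a shift passes 0.0625 or a number of a turn 0.188, either way. A call with a gripper value outside its range is refused whole. The fingers move at their own pace and stop on an object; FORCE is the grip in N (left out, the last holds). Time passes only in rows, so rows that do not move let the fingers close. It gives the time, the measured TCP pose, the force and the opening at its end, in the units of the state.
- monitor.get_state(): the state, without advancing time (a new reading comes with each control period).
- grab_frame(name): name is "scene" or "side" or "wrist"; returns a dict with "pixels" (384x512x3 uint8, red, green, blue), "K" (3x3 intrinsics, pixels), "k1" (the pictures are not rectified: a ray, as slopes to the right and down, at radius r is drawn at 1 + k1 r^2 times it, then the intrinsics apply), "view" (4x4, takes a point from world to camera coordinates); the wrist camera has in their place "hand_eye" (4x4, takes a point from camera to tool coordinates, whose origin is the TCP and whose axes are the tool frame's). Camera axes: x right, y down, z forward; pixel columns grow to the right and rows downward; lengths in m; the calibration is good to about 2 mm. A picture is of the moment at which its call begins: read the wrist's pose just before it. There is no depth.
- job_done(): hands the job in, once; it reports no verdict.
The state is a dict: "t": time; "q": joint angles; "qd": joint speeds; "joint_efforts": joint torques, N m; "eef_pos": TCP position; "ee_rot": TCP orientation; "force": force on the tool from outside, world axes, zero at the start; "moment": the same for the moment, N m; "width": finger opening in m.
Only numpy, scipy, OpenCV 4.12 (cv2) and the standard library are available. Lean on these libraries where they do the work, as an engineer would, in place of code of your own. Each camera call takes 0.05 s, during which the arm holds its last target.

## Task

Squeeze the large bag clip open, take it off the rim of the white bin, and bring it jaws down over the card edge of the packed carton, at the middle of the long side nearest the robot, so that I can slip the delivery note in. Finish while still holding it there, squeezed wide open, with the card edge between the gaping jaws (the lips one to three centimetres below the edge) and neither clip nor gripper touching the carton. Do not push hard on the carton, and leave the small clip, the loose tub and the stack of lids where they are.

Things in the scene. Friction and masses are not known exactly. Their poses are not given: they have to be found in the camera images.
- clip: Large blue plastic bag clip with steel coil spring: two leaves hinged like a clothes peg, 80 mm wide, 60 g. Parked jaws down on the bin's near rim, its coil (radius 5 mm) resting on the rim. Origin: middle of the pivot. y along the pivot (and rim), x across the rim, z up to the tails. The body is the -x leaf; squeezed, it tilts half the joint value about y, the other leaf the other way.
- clip_jaw (a joint): Opening angle of the large clip's leaves (rad): 0 clamped on the bin's 3 mm rim, -0.07 shut on nothing, 0.8 at the stop with the tails squeezed fully together. Lip gap about 3 mm + 76 mm x sin(half the value): 18 mm at 0.4, 33 mm at 0.8. Squeezing at the tail tops takes about 5 N to begin, 12 N at the stop.
- clip_tail (a point): Middle of the top of the -x tail (finger plate) of the large clip, 35 mm above the pivot while parked. The two tails, 44 mm wide along y and 3 mm thick, splay in a V: parked, their tops are 46 mm apart over the outer faces. Squeezed fully they stand parallel, 15 mm over the outer faces, tops 41 mm above the pivot.
- clip_lip_near (a point): Middle of the lower inner edge of the clip's -x jaw (nearer the robot while parked), 40 mm below the pivot while parked, 36 mm below it with the clip fully open.
- clip_lip_far (a point): The same point on the clip's +x jaw.
- bin: White open plastic bin, fixed, 170 mm (x) by 300 mm (y) by 100 mm high, walls 3 mm, with three stacks of lids inside (40 mm high). Origin: centre of its underside; its -x long side faces the robot. Bin and carton may change sides.
- bin_rim (a point): Middle of the top edge of the bin's long side nearest the robot, centre of the 3 mm wall, 100 mm above the table. Axes as the bin: y along the rim, z up. The two clips sit on this rim, 45 to 80 mm either side of this point, one on each side.
- carton: Open brown cardboard carton, fixed, 200 mm (x) by 300 mm (y) by 125 mm high, walls 5 mm, packed with eight clear tubs of round biscuits whose tops are 42 mm below the edge. Origin: centre of its underside; its -x long side faces the robot.
- carton_edge (a point): Middle of the top edge of the carton's long side nearest the robot, centre of the 5 mm wall, 125 mm above the table: where the clip is to be held. Axes as the carton: x across the edge into the carton, y along the edge, z up.
- small_clip: A smaller clip of the same kind (45 mm wide, pivot to tail tops 22 mm), clamped on the same rim 90 to 160 mm from the large one; leave it alone. Origin: middle of its pivot.
- spare_tub: Loose clear lidded tub of biscuits, 67 mm across, 78 mm high, standing on the robot's side of the carton; leave it alone. Origin: centre of its base.
- lid_stack: Loose stack of white tub lids, 76 mm across, 30 mm high, on the table on the robot's side of the bin; leave it alone. Origin: centre of its base.
Not all that is in view belongs to the job. What is shaped like the clip but red is not meant.

How it is judged:
By the outcome, as a careful person would: the job done as asked, in the order asked, and still so for the second after the job is handed in, while the arm keeps its last pose, push and grip.
It also fails if it takes over 38 s, if anything falls off the work surface, if the arm or the gripper's body presses on something with over 40 N, if the wrist force passes 120 N, or if a joint passes its speed limit or range.

## Working session

There is one attempt and no reset: what is moved stays moved. The work goes in short steps, Python scripts to look and compute and a shell command to move; the robot and the scene stay as the last step left them, time stands still between calls to the robot, and variables do not carry over. Pictures are saved under pics/ and viewed, and the job is handed in when it is done.

```bash
ls; mkdir -p pics
cat > h.py <<'E'
import numpy as np, cv2
from station import monitor, grab_frame, job_done, arm
def und(f,u,v):
    K=np.array(f["K"]);xd=(u-K[0,2])/K[0,0];yd=(v-K[1,2])/K[1,1]
    x,y=xd,yd
    for _ in range(30):
        s=1+f["k1"]*(x*x+y*y);x,y=xd/s,yd/s
    return np.array([x,y,1.])
def c2w(f,st=None):
    if "view" in f: return np.linalg.inv(np.array(f["view"]))
    from scipy.spatial.transform import Rotation as R
    T=np.eye(4);T[:3,:3]=R.from_euler('xyz',st["ee_rot"]).as_matrix();T[:3,3]=st["eef_pos"]
    return T@np.array(f["hand_eye"])
def ray(f,u,v,st=None):
    T=c2w(f,st);d=T[:3,:3]@und(f,u,v);return T[:3,3],d/np.linalg.norm(d)
def onz(f,u,v,z,st=None):
    o,d=ray(f,u,v,st);return o+d*(z-o[2])/d[2]
def tri(rs):
    A=np.zeros((3,3));b=np.zeros(3)
    for o,d in rs:
        P=np.eye(3)-np.outer(d,d);A+=P;b+=P@o
    p=np.linalg.solve(A,b);return p,[np.linalg.norm((np.eye(3)-np.outer(d,d))@(p-o)) for o,d in rs]
def proj(f,p,st=None):
    T=np.linalg.inv(c2w(f,st));c=T[:3,:3]@p+T[:3,3];x,y=c[0]/c[2],c[1]/c[2];s=1+f["k1"]*(x*x+y*y);K=np.array(f["K"])
    return np.array([K[0,0]*x*s+K[0,2],K[1,1]*y*s+K[1,2]])
def save(f,n): cv2.imwrite('pics/'+n,np.ascontiguousarray(np.array(f["pixels"])[:,:,::-1]))
def crop(f,n,u0,v0,u1,v1):
    p=np.array(f["pixels"])[v0:v1,u0:u1,::-1];s=min(800/(u1-u0),600/(v1-v0));cv2.imwrite('pics/'+n,cv2.resize(p,None,fx=s,fy=s,interpolation=cv2.INTER_CUBIC))
    print(n,'scale',s)
def grab(n):
    import pickle
    st=monitor.get_state();f=grab_frame(n);pickle.dump((st,f),open(n+'.pkl','wb'));return st,f
def load(n):
    import pickle;return pickle.load(open(n+'.pkl','rb'))
E
python3 - <<'E'
from h import *
for n in ("scene","side","wrist"):
    st,f=grab(n);save(f,n+'0.png');
    if n!="wrist": print(n,c2w(f)[:3,3].round(3))
print(st,arm.tip_extent, np.array(f["hand_eye"]).round(3),f["k1"])
E
```

```text
pics
scene [1.181 0.497 0.861]
side [ 0.139 -0.608  0.787]
{'t': 0.1, 'q': array([ 2.88100266e-01,  3.59320340e-01,  1.11640163e-02, -3.06073381e-04,
       -1.22410937e+00, -2.88100029e-01]), 'qd': array([ 2.77638192e-04, -2.04845563e-05,  1.64034940e-03,  2.54540165e-03,
       -5.77250161e-04,  6.39397548e-04]), 'joint_efforts': array([-1.42273191e-03, -5.84165347e+01,  2.93752134e+01,  7.01551259e+00,
        1.01412315e-02, -6.66964229e-05]), 'eef_pos': array([ 6.74602431e-01, -2.36725935e-05,  2.50719406e-01]), 'ee_rot': array([-3.14145101e+00, -1.49057076e-03,  3.14148857e+00]), 'force': array([-0.52819283,  0.70147935, -0.2902429 ]), 'moment': array([ 0.00588168,  0.01684292, -0.01299503]), 'width': 0.08721932077222365} 0.025 [[ 1.    -0.001 -0.001 -0.   ]
 [ 0.001  0.965  0.262 -0.07 ]
 [ 0.001 -0.262  0.965 -0.132]
 [ 0.     0.     0.     1.   ]] -0.08883063378332488
```

View pics/scene0.png

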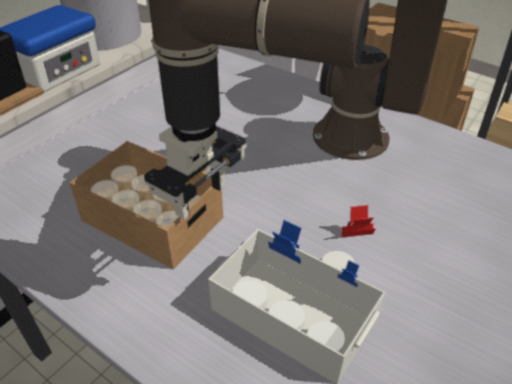

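View pics/side0.png

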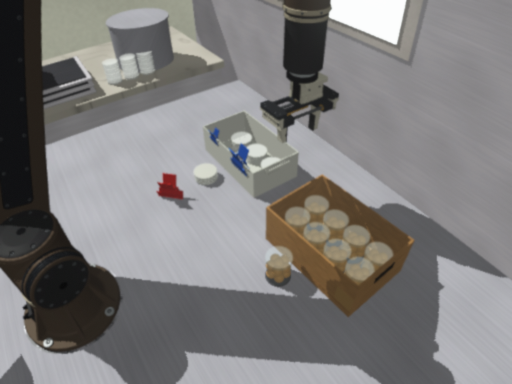

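View pics/wrist0.png

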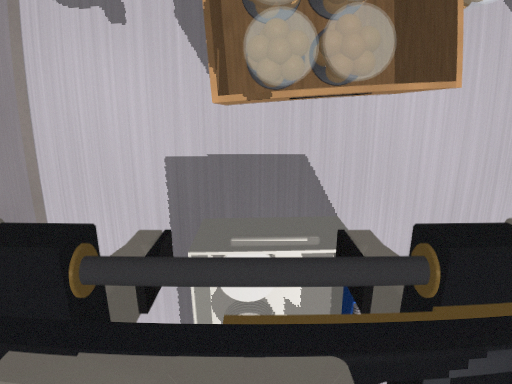

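Candidates: large blue clip at scene (286,240) / side (240,158), small blue clip at scene (348,272) / side (215,134), and red clip at scene (358,222) / side (170,187). I choose the first because it is blue and the larger of the two. Next, a close crop to check it.

Run:
```python
from h import *
st,f=load("scene");crop(f,'sc1.png',200,190,400,340)
st,f=load("side");crop(f,'si1.png',190,100,310,190);crop(f,'si2.png',240,170,420,305)
```

```text
sc1.png scale 4.0
si1.png scale 6.666666666666667
si2.png scale 4.444444444444445
```

View pics/sc1.png

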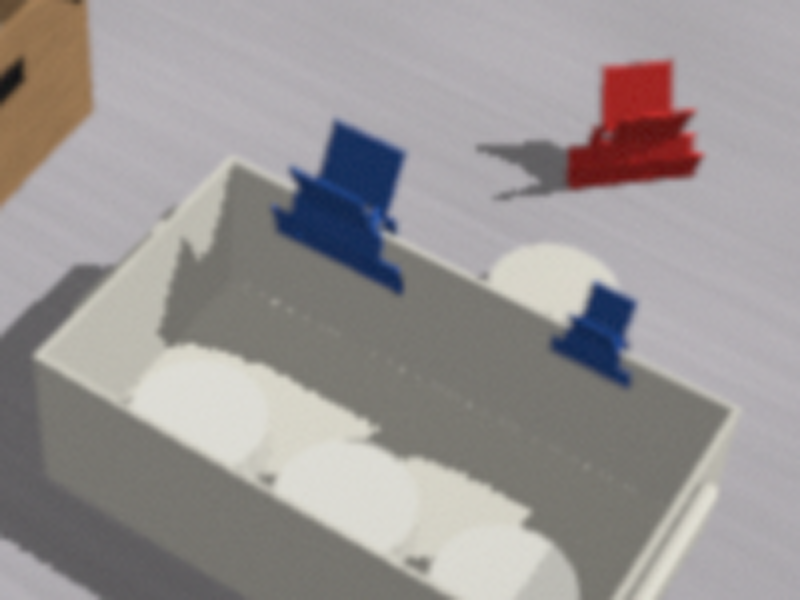

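View pics/si1.png

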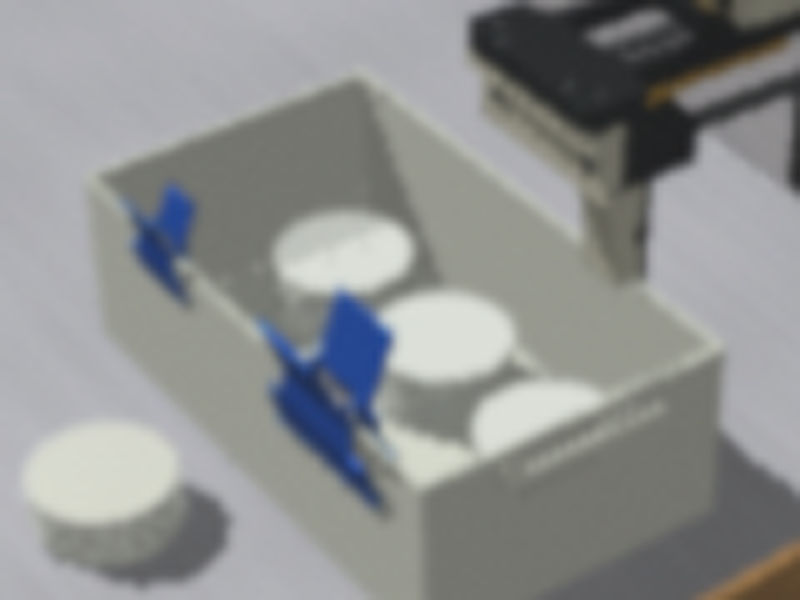

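View pics/si2.png

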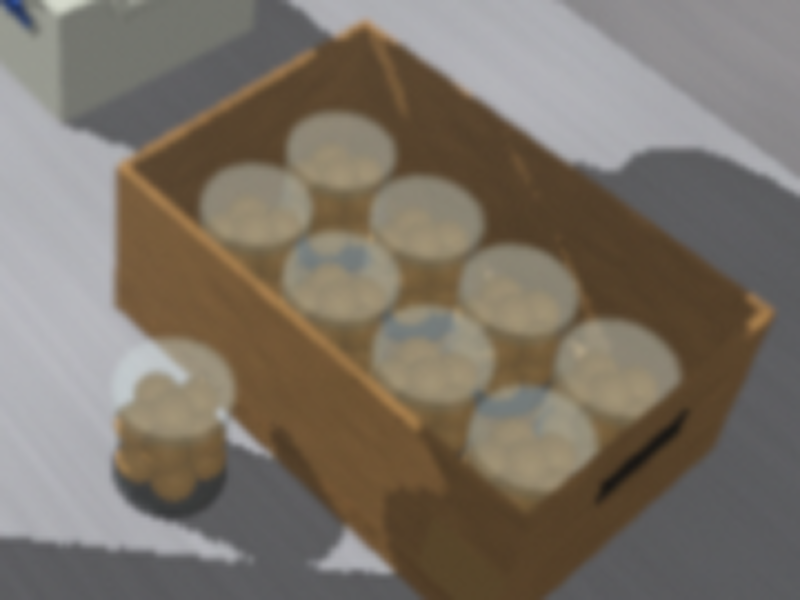

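Run:
```python
from h import *
s,S=load("scene");_,D=load("side")
def c(o,k,p): return (o[0]+p[0]/k-.5+.5/k,o[1]+p[1]/k-.5+.5/k)
sc=lambda *p:c((200,190),4,p); si=lambda *p:c((190,100),20/3,p); s2=lambda *p:c((240,170),40/9,p)
def pr(n,p): print(n,np.round(p,4))
for n,a,b in(("rim -y",sc(235,160),si(422,488)),("rim +y",sc(738,409),si(95,178))):
    pr(n+' sc',onz(S,*a,.1));pr(n+' si',onz(D,*b,.1));print(tri([ray(S,*a),ray(D,*b)]))
for n,b in(("car +y near",s2(123,165)),("car -y near",s2(527,510)),("car +y far",s2(367,23)),("car -y far",s2(773,312))): pr(n,onz(D,*b,.125))
for n,a in(("tail -x a",sc(335,121)),("tail -x b",sc(405,152)),("+x a",sc(291,168)),("+x b",sc(383,214))): pr(n,onz(S,*a,.14))
for n,a in(("si tail a",si(262,318)),("+x a",si(340,290)),("+x b",si(391,330))): pr(n,onz(D,*a,.14))
pr('small',onz(S,*sc(598,283),.122+.003)); pr('small',onz(S,*sc(636,302),.125))
```

```text
rim -y sc [0.5699 0.0621 0.1   ]
rim -y si [0.5694 0.058  0.1   ]
(array([0.56969991, 0.06055677, 0.09842309]), [np.float64(0.0011980728470552253), np.float64(0.0011980728470553266)])
rim +y sc [0.5636 0.3572 0.1   ]
rim +y si [0.5667 0.3513 0.1   ]
(array([0.56597784, 0.35557072, 0.09940819]), [np.float64(0.002845827958343016), np.float64(0.002845827958342904)])
car +y near [ 0.5114 -0.0946  0.125 ]
car -y near [ 0.5374 -0.3847  0.125 ]
car +y far [ 0.705  -0.0816  0.125 ]
car -y far [ 0.7284 -0.3752  0.125 ]
tail -x a [0.5479 0.1105 0.14  ]
tail -x b [0.5456 0.1523 0.14  ]
+x a [0.5898 0.1114 0.14  ]
+x b [0.589  0.1667 0.14  ]
si tail a [0.55   0.1544 0.14  ]
+x a [0.5892 0.1521 0.14  ]
+x b [0.5917 0.1145 0.14  ]
small [0.5533 0.2711 0.125 ]
small [0.5532 0.2921 0.125 ]
```

The crop confirms it: the large clip sits nearest the rim's -y end (tail at scene (284..301,220..228)), pivot about (0.569, 0.132). The small clip is near y=0.28. Now I move above the large clip.

```bash
python3 -m jog '[[[-0.021,0.0265,0,0,0,0.002,1],[-0.021,0.0265,0,0,0,0.003,1],[-0.021,0.0265,0,0,0,0.003,1],[-0.021,0.0265,0,0,0,0.003,1],[-0.021,0.0265,0,0,0,0.002,1],[0,0,0,0,0,0,1],[0,0,0,0,0,0,1]]]' 30
python3 - <<'E'
from h import *
st,f=grab("wrist");save(f,'w1.png');print(st['eef_pos'],st['ee_rot'])
E
```

```text
t: 1.02
eef_pos: [0.57, 0.1325, 0.2515]
ee_rot: [-3.142, -0.0, -3.128]
force: [-0.4, 0.4, 0.9]
width: 0.0876
[0.57002834 0.13250667 0.25152707] [-3.14151648e+00 -2.64023568e-05 -3.12805370e+00]
```

View pics/w1.png

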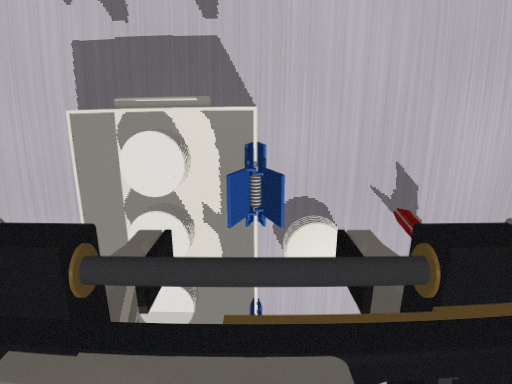

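The rim runs vertically at column 256. The tails' outer edges are at columns 227 and 284, and the coil is at rows 175-208.

Run:
```python
from h import *
st,f=load("wrist");crop(f,'w1c.png',196,100,316,235)
for z,pts in((.14,[(227,180),(227,228),(284,172),(284,220)]),(.105,[(256,175),(256,208)]),(.1,[(255.5,109),(256,290)])):
    for p in pts: print(z,p,onz(f,*p,z,st).round(4))
b=f['pixels'].astype(int);m=(b[:,:,2]>b[:,:,0]+50)&(b[:,:,2]>b[:,:,1]+40)
v,u=np.where(m[100:240]);v+=100
for r in range(140,232,6):
    k=u[v==r]; print(r,k.min() if len(k) else None,k.max() if len(k) else None)
```

```text
w1c.png scale 4.444444444444445
0.14 (227, 180) [0.5916 0.1154 0.14  ]
0.14 (227, 228) [0.592  0.1551 0.14  ]
0.14 (284, 172) [0.5476 0.1085 0.14  ]
0.14 (284, 220) [0.5461 0.1477 0.14  ]
0.105 (256, 175) [0.5689 0.1182 0.105 ]
0.105 (256, 208) [0.5685 0.1487 0.105 ]
0.1 (255.5, 109) [0.5701 0.0615 0.1   ]
0.1 (256, 290) [0.5672 0.2364 0.1   ]
140 None None
146 245 265
152 245 265
158 246 264
164 246 265
170 241 269
176 227 284
182 227 284
188 227 283
194 227 283
200 227 283
206 228 283
212 228 283
218 228 283
224 228 283
230 None None
```

View pics/w1c.png

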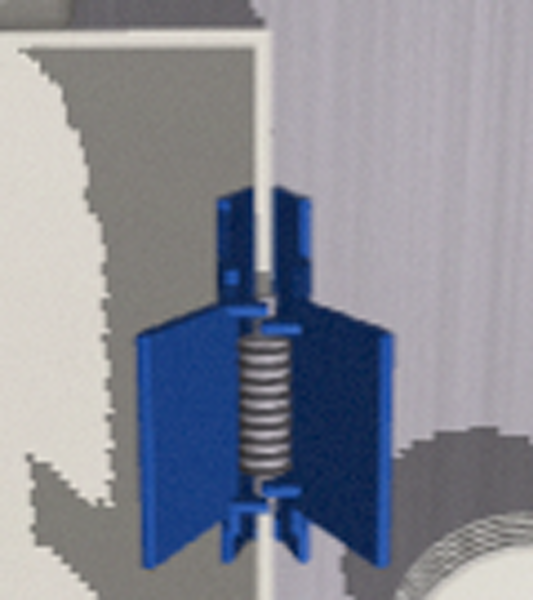

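Tail centre is (0.569, 0.132) and rim yaw is about 0.015, so the tool is aligned. I descend to TCP z=0.145 and then squeeze.

```bash
python3 -m jog '[[[-0.001,0,-0.03,0,0,0,1],[0,0,-0.03,0,0,0,1],[0,0,-0.025,0,0,0,1],[0,0,-0.0125,0,0,0,1],[0,0,-0.009,0,0,0,1],[0,0,0,0,0,0,1],[0,0,0,0,0,0,1]]]' 28
python3 - <<'E'
from h import *
st,f=grab("wrist");save(f,'w2.png');_,f=grab("side");crop(f,'si3.png',190,80,350,200)
E
```

```text
t: 1.95
eef_pos: [0.5695, 0.1326, 0.1459]
ee_rot: [3.141, 0.001, -3.129]
force: [-0.3, 0.8, 0.4]
width: 0.0876
si3.png scale 5.0
```

View pics/w2.png

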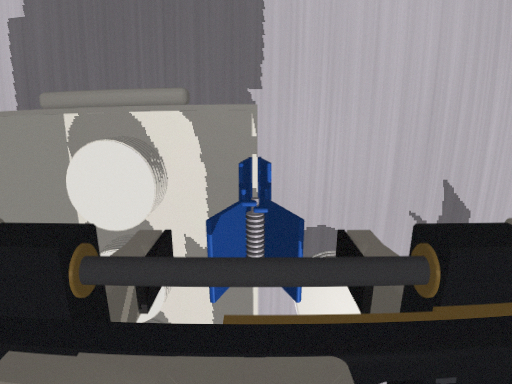

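View pics/si3.png

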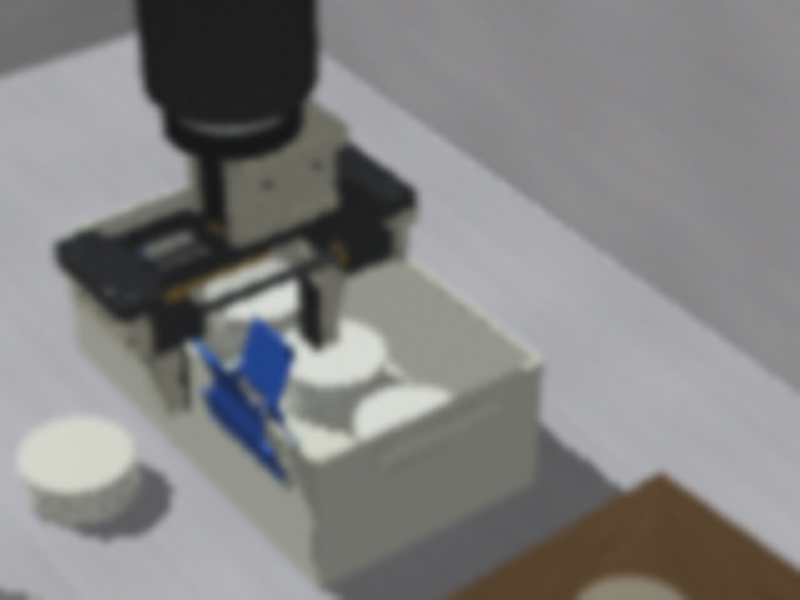

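The tails span columns 208-303, centred between the fingers (170 and 340). Closing now.

```bash
python3 -m jog '[[[0,0,0,0,0,0,0.5],[0,0,0,0,0,0,0.4],[0,0,0,0,0,0,0.3],[0,0,0,0,0,0,0.2],[0,0,0,0,0,0,0],[0,0,0,0,0,0,0],[0,0,0,0,0,0,0],[0,0,0,0,0,0,0]]]' 28
python3 - <<'E'
from h import *
st,f=grab("wrist");save(f,'w3.png');print(st['width'],st['force'])
E
```

```text
t: 3.05
eef_pos: [0.5717, 0.1331, 0.1489]
ee_rot: [3.14, 0.007, -3.127]
force: [9.6, -2.3, 8.0]
width: 0.0147
0.014732693907223354 [ 9.60922    -2.30461081  7.96556375]
```

View pics/w3.png

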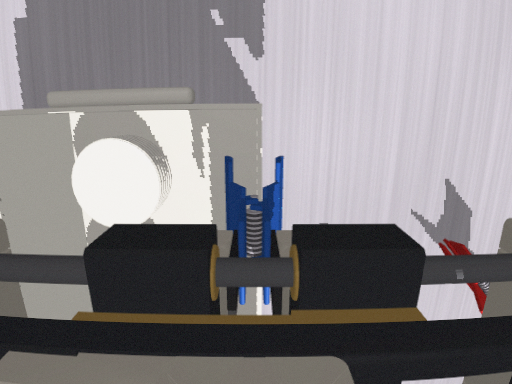

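Width is 14.7 mm, so the clip is fully open. It presses about 8 N down on the rim, so I lift straight up.

```bash
python3 -m jog '[[[0.001,0,0.004,0,0,0,0],[0.001,0,0.008,0,0,0,0],[0,0,0.015,0,0,0,0],[0,0,0.03,0,0,0,0],[0,0,0.03,0,0,0,0],[0,0,0.02,0,0,0,0],[0,0,0,0,0,0,0],[0,0,0,0,0,0,0]]]'
python3 - <<'E'
from h import *
st,f=grab("wrist");save(f,'w4.png');print(st['width'],st['force'],st['ee_rot'],st['eef_pos'])
_,f=grab("scene");save(f,'sc4.png');_,f=grab("side");crop(f,'si4.png',190,50,350,170);
E
```

```text
t: 4.1
eef_pos: [0.5704, 0.1324, 0.2515]
ee_rot: [-3.141, -0.001, -3.129]
force: [0.8, 0.2, -1.0]
width: 0.0145
0.014515779543293186 [ 0.83294228  0.18884428 -0.97093566] [-3.14148745e+00 -1.04539710e-03 -3.12870495e+00] [0.57043821 0.13237254 0.25150221]
si4.png scale 5.0
```

View pics/w4.png

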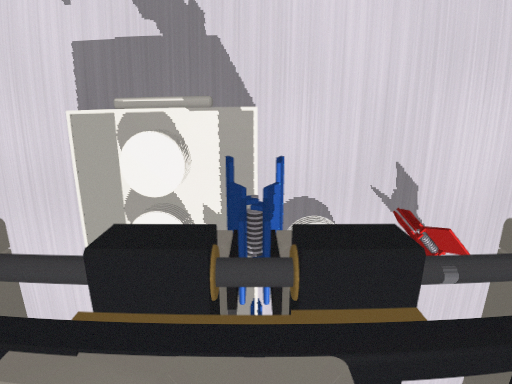

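View pics/si4.png

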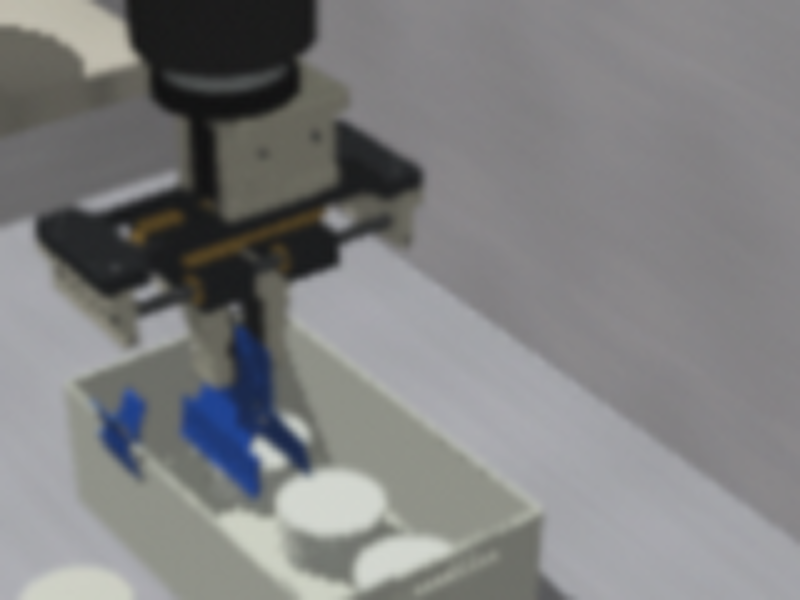

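View pics/sc4.png

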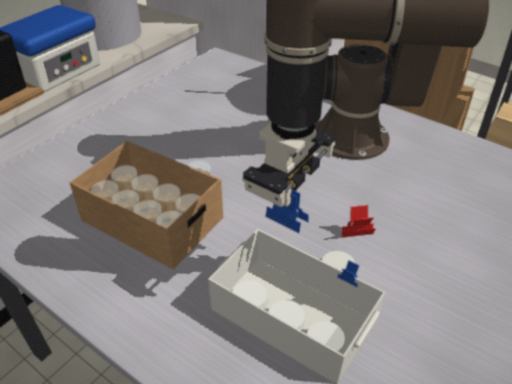

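The clip is held open, the rest is undisturbed, and the carton's near edge is now clear in the scene view (about (128,147) to (221,188)). I'll measure the clip in the tool frame and the carton edge.

Run:
```python
from h import *
s,f=load("scene");crop(f,'sc5.png',60,130,240,265)
s,f=load("wrist");
from scipy.spatial.transform import Rotation as R
H=np.array(f["hand_eye"]);Hi=np.linalg.inv(H)
def pt(p):
    c=Hi[:3,:3]@np.array(p)+Hi[:3,3];x,y=c[:2]/c[2];k=1+f["k1"]*(x*x+y*y);K=f["K"];return (K[0][0]*x*k+K[0][2]).round(1),(K[1][1]*y*k+K[1][2]).round(1)
print('pivot',pt((0,0,.044)),'coil ends',pt((0,-.02,.044)),'lips -y end',pt((.0165,-.04,.08)),pt((-.0165,-.04,.08)), 'tail top -y',pt((.0075,-.022,.003)),pt((-.0075,-.022,.003)))
crop(f,'w4c.png',205,140,305,240)
```

```text
sc5.png scale 4.444444444444445
pivot (np.float64(254.6), np.float64(233.3)) coil ends (np.float64(254.6), np.float64(200.6)) lips -y end (np.float64(279.4), np.float64(156.7)) (np.float64(229.7), np.float64(156.8)) tail top -y (np.float64(271.4), np.float64(221.5)) (np.float64(237.8), np.float64(221.5))
w4c.png scale 6.0
```

View pics/sc5.png

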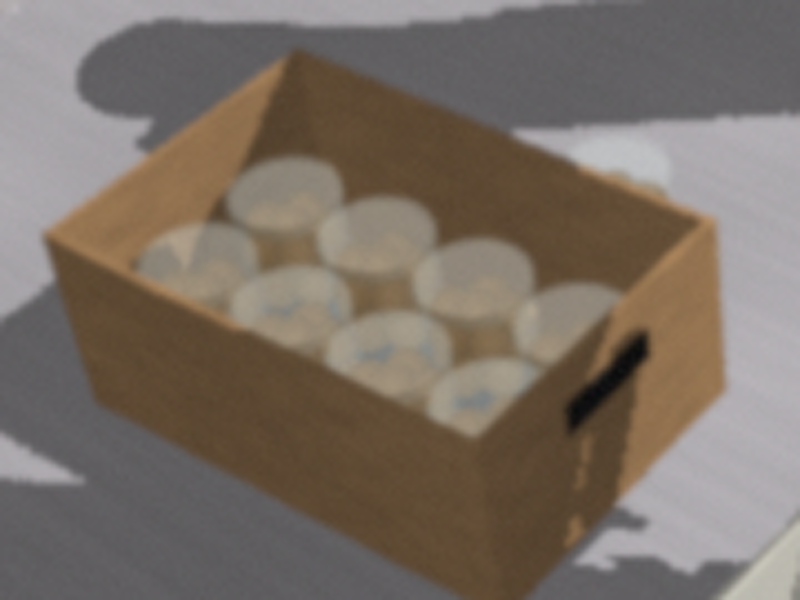

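View pics/w4c.png

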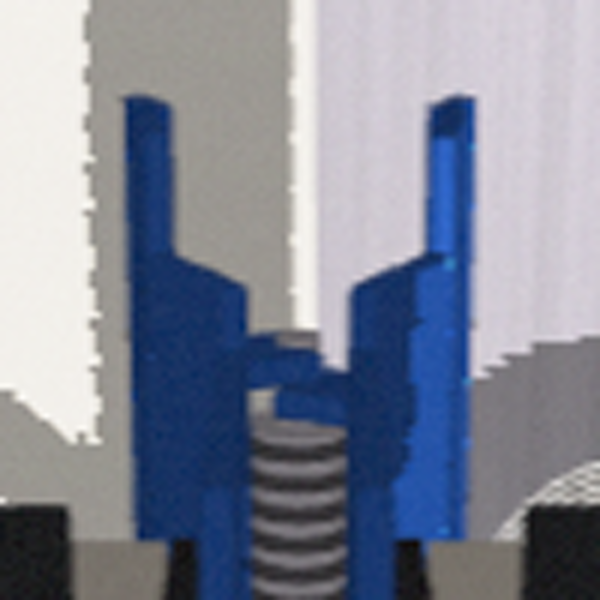

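Run:
```python
from h import *
_,S=load("scene");_,D=load("side")
c=lambda o,p:(o[0]+p[0]/(40/9)-.39,o[1]+p[1]/(40/9)-.39)
P={'-yn':((298,49),(527,510)),'+yn':((717,217),(122,165)),'-yf':((46,236),(773,312)),'+yf':((475,438),(367,22))}
for n,(a,b) in P.items():
    a=c((60,130),a);b=c((240,170),b)
    t,e=tri([ray(S,*a),ray(D,*b)]);print(n,onz(S,*a,.125).round(4),onz(D,*b,.125).round(4),t.round(4),round(e[0],4))
```

```text
-yn [ 0.5306 -0.3899  0.125 ] [ 0.5374 -0.3847  0.125 ] [ 0.5345 -0.3857  0.129 ] 0.0006
+yn [ 0.5055 -0.0931  0.125 ] [ 0.511  -0.0942  0.125 ] [ 0.5087 -0.0934  0.1263] 0.0024
-yf [ 0.7289 -0.3721  0.125 ] [ 0.7284 -0.3752  0.125 ] [ 0.7286 -0.3744  0.1239] 0.0009
+yf [ 0.7013 -0.0818  0.125 ] [ 0.7056 -0.0809  0.125 ] [ 0.7032 -0.0814  0.1267] 0.0012
```

```bash
python3 -m jog '[[[-0.003,-0.023,0,0,0,0.007,0],[-0.006,-0.045,0,0,0,0.01,0],[-0.006,-0.05,0,0,0,0.01,0],[-0.006,-0.05,0,0,0,0.01,0],[-0.006,-0.05,0,0,0,0.01,0],[-0.006,-0.05,0,0,0,0.01,0],[-0.006,-0.045,0,0,0,0.008,0],[-0.005,-0.035,0,0,0,0.006,0],[-0.004,-0.025,0,0,0,0.001,0],[0,0,0,0,0,0,0],[0,0,0,0,0,0,0]]]'
python3 - <<'E'
from h import *
st,f=grab("wrist");save(f,'w5.png');print(st['width'],st['force'],st['ee_rot'],st['eef_pos'])
E
```

```text
t: 5.62
eef_pos: [0.5228, -0.2402, 0.2515]
ee_rot: [3.141, -0.001, -3.057]
force: [-0.8, -0.2, -0.9]
width: 0.0144
0.014440497140723292 [-0.83483191 -0.2011643  -0.8707875 ] [ 3.14127863e+00 -8.56920336e-04 -3.05692169e+00] [ 0.52283483 -0.24024583  0.25153324]
```

View pics/w5.png

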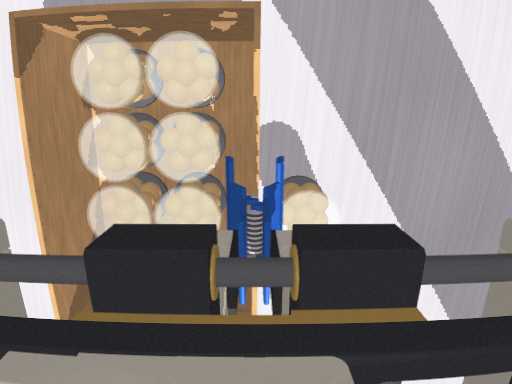

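The carton edge is the vertical band at columns 253-260, with its -y near corner at (260,3). Next, a crop for precise columns.

Run:
```python
from h import *
st,f=load("wrist");crop(f,'w5c.png',220,0,300,60);crop(f,'w5d.png',220,120,300,180)
for p in((252,60),(260,60),(252,150),(260,150),(260,3)): print(p,onz(f,*p,.125,st).round(4))
```

```text
w5c.png scale 10.0
w5d.png scale 10.0
(252, 60) [ 0.5337 -0.3472  0.125 ]
(260, 60) [ 0.5276 -0.3477  0.125 ]
(252, 150) [ 0.528  -0.2787  0.125 ]
(260, 150) [ 0.5216 -0.2793  0.125 ]
(260, 3) [ 0.5312 -0.3884  0.125 ]
```

View pics/w5c.png

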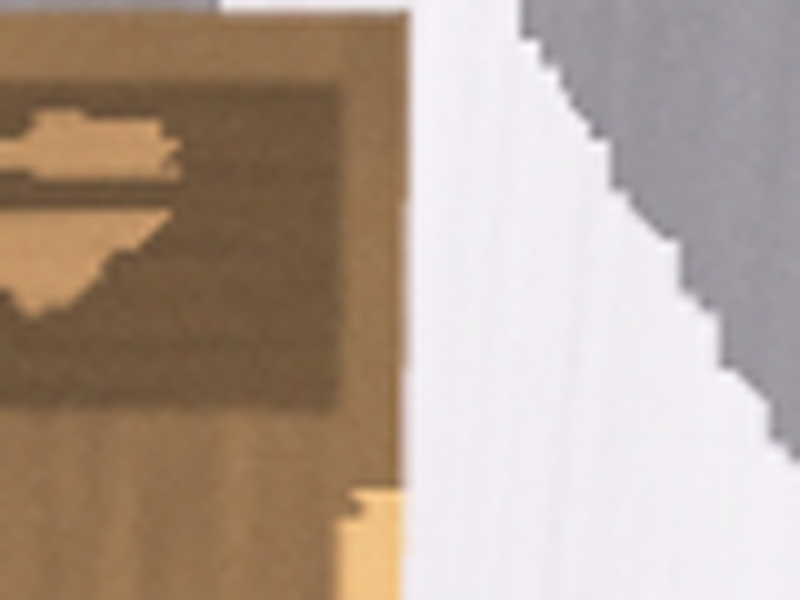

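View pics/w5d.png

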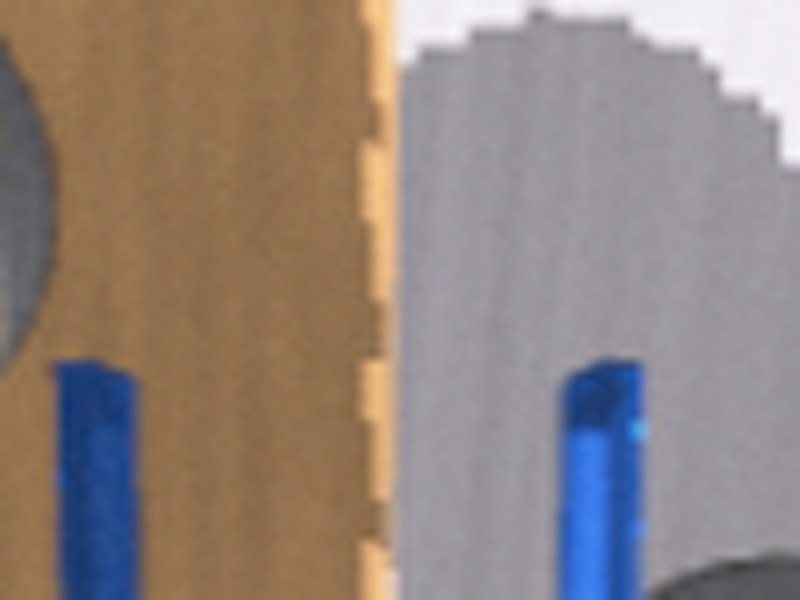

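Edge centre beneath the tool is about (0.522, -0.240), yaw about 0.08. The tool is at (0.5228, -0.2402), yaw 0.085, so it is within 1 mm. I descend slowly to about TCP z=0.187.

```bash
python3 -m jog '[[[-0.0007,0,-0.015,0,0,0,0],[0,0,-0.015,0,0,0,0],[0,0,-0.01,0,0,0,0],[0,0,-0.008,0,0,0,0],[0,0,-0.008,0,0,0,0],[0,0,-0.005,0,0,0,0],[0,0,-0.0035,0,0,0,0],[0,0,0,0,0,0,0],[0,0,0,0,0,0,0]]]'
python3 - <<'E'
from h import *
st,f=grab("wrist");save(f,'w6.png');print(st['width'],st['force'],st['ee_rot'],st['eef_pos'])
_,f=grab("scene");crop(f,'sc6.png',110,100,240,200);_,f=grab("side");crop(f,'si6.png',240,150,400,270);
E
```

```text
t: 6.8
eef_pos: [0.5224, -0.2406, 0.1879]
ee_rot: [-3.141, 0.0, -3.057]
force: [-0.1, -0.9, 0.5]
width: 0.0145
0.014512247121411886 [-0.13910238 -0.86040443  0.45056558] [-3.14141058e+00  4.64232112e-04 -3.05656683e+00] [ 0.52244033 -0.24058142  0.18785806]
sc6.png scale 6.0
si6.png scale 5.0
```

View pics/w6.png

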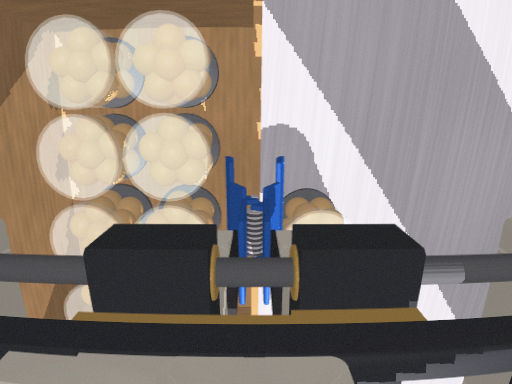

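View pics/si6.png

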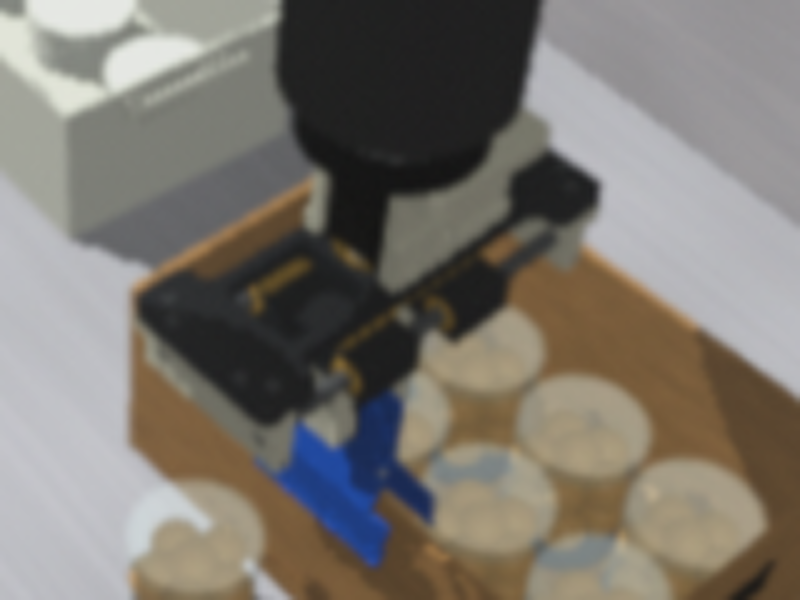

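View pics/sc6.png

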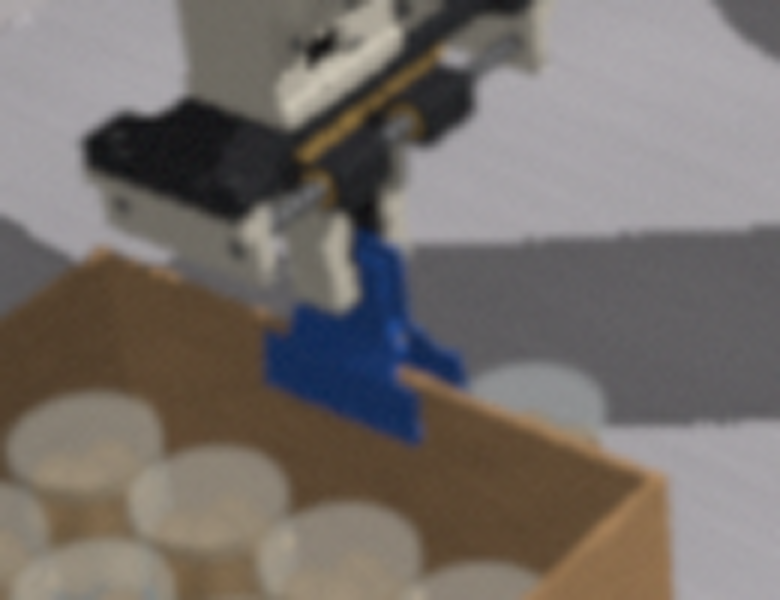

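Run:
```python
from h import *
st,f=load("wrist");crop(f,'w6c.png',205,110,305,185);crop(f,'w6d.png',205,215,305,320)
from scipy.spatial.transform import Rotation as R
T=np.eye(4);T[:3,:3]=R.from_euler('xyz',st['ee_rot']).as_matrix();T[:3,3]=st['eef_pos']
Ti=np.linalg.inv(T)
_,S=load("scene");_,D=load("side")
for n,F,u,v,yy in(('+x lip +y end',S,110+420/6-.5,100+441/6-.5,.04),('+x lip -y end',S,110+267/6-.5,100+380/6-.5,-.04),('-x lip -y end',D,240+378/5-.5,150+566/5-.5,-.04)):
    o,d=ray(F,u,v);o=Ti[:3,:3]@o+Ti[:3,3];d=Ti[:3,:3]@d
    p=o+d*(yy-o[1])/d[1];print(n,'tool',p.round(4),'z',(T[:3,:3]@p+T[:3,3])[2].round(4))
for c in (0,):
  for z,r in((.125,150),(.125,300)):
    for u in (250,256,262): print(r,u,onz(f,u,r,z,st).round(4))
```

```text
w6c.png scale 8.0
w6d.png scale 5.714285714285714
+x lip +y end tool [-0.0167  0.04    0.0774] z 0.1105
+x lip -y end tool [-0.0177 -0.04    0.0775] z 0.1103
-x lip -y end tool [ 0.0157 -0.04    0.0828] z 0.1051
150 250 [ 0.5292 -0.2868  0.125 ]
150 256 [ 0.5255 -0.2871  0.125 ]
150 262 [ 0.5219 -0.2874  0.125 ]
300 250 [ 0.5208 -0.183   0.125 ]
300 256 [ 0.5166 -0.1834  0.125 ]
300 262 [ 0.5124 -0.1838  0.125 ]
```

View pics/w6c.png

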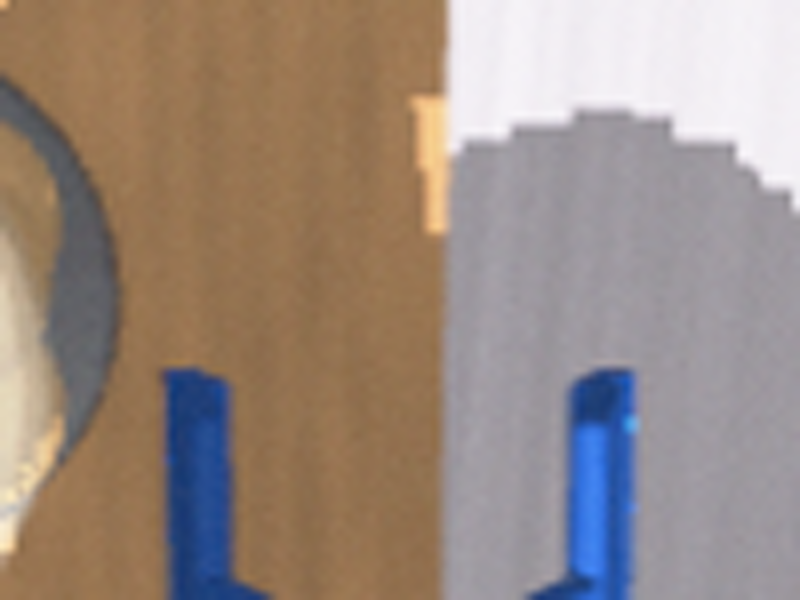

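View pics/w6d.png

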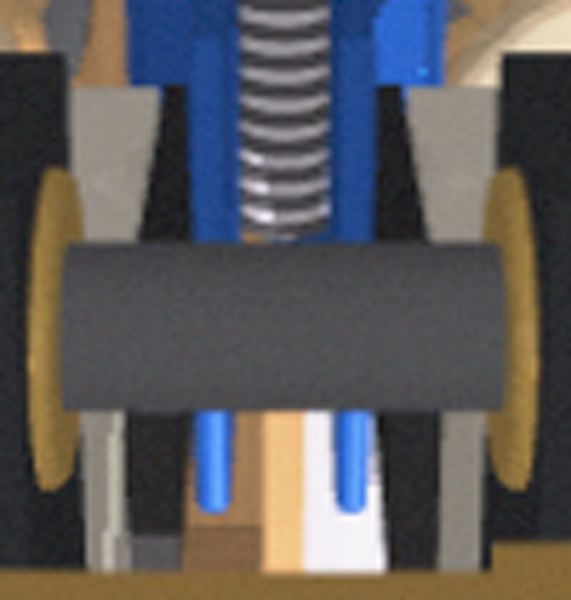

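The card is between the jaws and nothing touches: wall centre at column 256.3 against clip middle 255 in front, and 254.3 against 254.4 behind. The lips measure 15-20 mm below the edge. I lower 2 mm more, settle, and check again.

```bash
python3 -m jog '[[[-0.0004,0,-0.002,0,0,0,0],[0,0,0,0,0,0,0],[0,0,0,0,0,0,0],[0,0,0,0,0,0,0]]]'
python3 - <<'E'
from h import *
st,f=grab("scene");save(f,'sc7.png');print(st['width'],st['force'],st['eef_pos'],st['t'])
_,f=grab("side");save(f,'si7.png')
E
```

```text
t: 7.45
eef_pos: [0.5219, -0.2405, 0.1856]
ee_rot: [-3.142, 0.0, -3.057]
force: [0.9, -0.0, -1.1]
width: 0.0146
0.014609455785387216 [ 0.86376638 -0.00917011 -1.09450767] [ 0.52194083 -0.24051304  0.18560402] 7.45
```

View pics/sc7.png

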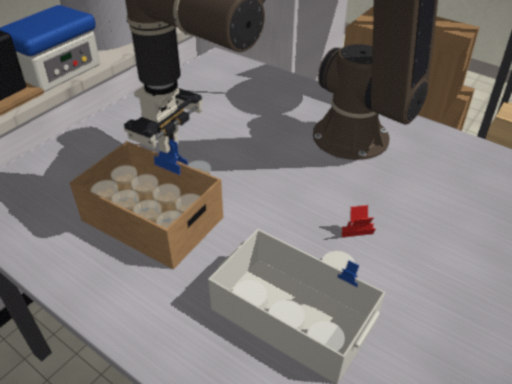

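View pics/si7.png

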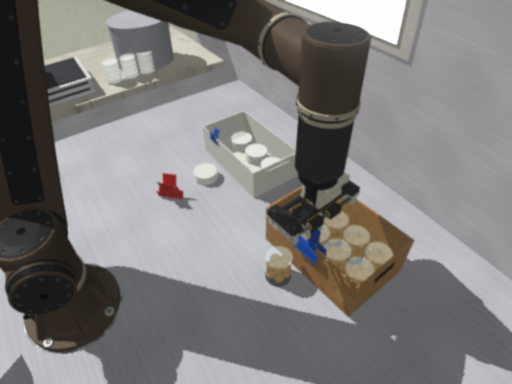

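The large clip straddles the middle of the carton's near edge (scene (170,158), side (308,247)). The small clip (348,272), lid stack and tub are where they were. Handing in.

```bash
python3 -c "
from station import job_done
print(job_done())"
```

```text
the job is handed in; nothing more can be done
None
```

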